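Feed a test card into the card reader

ROBOT

A 6-joint arm with a two-finger parallel gripper is mounted at the origin on a cart in front of the work surface, level with it; the furniture and walls round the work are solid. World frame = base frame: x ahead of the robot, y to its left, z up, the work surface at z = 0. Lengths are in m, angles in rad, forces in N, time in s.
With the tool pointing down it reaches from about 0.375 to 0.925 m from the base axis. Payload 5.7 kg.
Tool frame: the origin (TCP) lies midway between the tips of the shut fingers; the grasp point (between the pads) lies 19 mm behind it; z points along the fingers, y is the line along which they close (so a half turn about z gives the same grasp; the last joint's range is limited). The gripper opens to 85 mm and grips with 20 to 120 N. Pads are 22 mm wide; open, the fingers measure 114 mm over their backs; the gripper's body (76 mm by 85 mm) begins 54 mm behind the grasp point. The pads swing forward as they close: fully open they stand 13 mm farther back than shut.
Start: joints at [1.143, 0.359, 1.51, -0, 1.272, -0.115], TCP at [0.185, 0.571, 0.231] pointing down, gripper open.
Joint ranges: [-2.97, 2.97], [-1.01, 2.36], [0.21, 2.38], [-0.96, 4.11], [0.2, 2.71], [-2.98, 2.98]. Speed limits (rad/s): [2.39, 2.39, 3.14, 3.14, 3.14, 3.14].

INTERFACE

Orientations are given as a unit quaternion [x, y, z, w].
In Python, from cell import bot gives the robot as it stands.
- The arm moves only by the tool apply_moves, never from a script. Its argument "steps" is a list of rows, each a list of 6 numbers: the shift along the tool's x, y, z in m, then the turn, a rotation vector about the tool's x, y, z in rad. A call has 1 to 5 rows; each row shifts and turns the commanded pose from where the row before left it, along the tool's axes as they then stand; what a row does not reach is not made up. A row lasts 1/8 s, in which the tool goes at most 62.5 mm and 10.7 degrees, less where a joint would pass 70% of its speed; a pose out of reach is approached as far as the arm can. A call with a gripper value outside its range is refused whole. "grip" is the closure in counts, from 0 (fully open) to 255 (shut), set as the call begins (left out, the last holds). The fingers move at their own pace and stop on an object; the grip force is fixed at half the most. Time passes only in rows, so rows that do not move let the fingers close. It gives the time, the measured TCP pose, the force, the opening and the grip force at its end, in the units of the state.
- bot.observe(): the state, without advancing time (a new reading comes with each control period).
- bot.get_image(name): name is "side" or "top"; returns a dict with "img" (420x560x3 uint8, blue, green, red), "range_z" (420x560 float32, m along the optical axis (not along the pixel's ray), 0 where there is no reading), "fovy" (degrees; the focal length in pixels is half the picture's height over the tangent of half this angle, whatever the lens; pixels are square), "cx", "cy" (the principal point, pixels), "D" ([k1, k2, p1, p2, k3] as OpenCV has them; the pictures are not rectified), "extrinsics" (4x4, takes a point from camera to world coordinates). Camera axes: x right, y down, z forward; pixel columns grow to the right and rows downward; lengths in m; the calibration is good to about 2 mm. A picture is of the moment at which its call begins.
- bot.job_done(): hands the job in; it is judged then, once.
Trained networks look in a picture, given as the dict that the camera call returned (one of the last four; its "shot" number tells which), for a name from the list of things; names that differ only in an ending like _2 or _b are one class to them, and where a whole thing is asked for, a point or a joint stands for the part that bears it (a point fixed in the world has none). Each returns a list of dicts, best first, with "conf" (0 to 1); they miss things now and then, are a little off and sometimes report something else, mostly with a low value. They report only what shows in the picture. A call takes as long as a camera call.
- bot.outline_of(picture, name): "region" (420x560 bool, what is visible of it) and "position" ([column, row] in pixels, amid what is visible of it).
The state is a dict: "time_s": time; "q": joint angles; "joint_vel": joint speeds; "joint_efforts": joint torques, N m; "position": TCP position; "tool_rot": TCP orientation; "ft_force": force on the tool from outside, world axes, zero at the start; "ft_torque": the same for the moment, N m; "gripper_width": finger opening in m; "finger_force": force on a finger pad.
Only numpy, scipy, OpenCV 4.12 (cv2) and the standard library are available. Lean on these libraries where they do the work, as an engineer would, in place of code of your own. Each camera call takes 0.05 s, during which the arm holds its last target. There are 200 camera calls.

TASK

Pressing gently on its top with the fingertips, drag the thin white test card out of its blue tray, then slide it flat along the green bench plate into the slot of the card reader until it has pushed the orange contact fully home, and lift off. Do not pick the card up or ram it in, and leave the specimen pot, the brown bottle and the timer where they stand.

Things in the scene. Friction and masses are not known exactly. Their poses are not given: they have to be found in the camera images.
- card: Thin rigid white test card, 100 x 56 x 2.5 mm, 30 g, in the tray, too thin to grip. Green band at the rear, grey window near the front. Origin: centre of the underside; x from the front (enters the reader, x = -50 mm) to the rear (+50 mm), z up. Friction on the plate 0.43 to 0.6. Dragged by its middle it keeps its heading, and turns with the fingers while sliding; sideways by an end it swings.
- card_front (a point): Middle of the card's front end edge, at half its thickness (card x = -50 mm).
- tray: Blue U-shaped tray without floor, fixed: side walls 61 mm apart inside, 8 mm thick, x = -34 to +52 mm; rear wall x = +52 to +62 mm; all 10 mm high. Origin on the plate top at the middle; open end to -x, z up. The card in it starts with its origin and x axis on the tray's (to 2 mm and 0.02 rad), its front end 16 mm out of the open end.
- reader: White and grey card reader, 100 long x 93 wide x 25 mm high, fixed. Origin on the plate top at the middle of the slot mouth; x points the way the card goes in, the housing fills x = 0 to 100 mm, z up. Slot 61 mm wide, 7 mm high, its floor is the plate. When the card's front is 42 mm inside it meets the contact; fully home it is 52 mm inside and 48 mm of card still show.
- reader_guide (a point): Point on the plate top midway between the guide rails where they begin to flare, 34 mm before the slot mouth (reader x = -34 mm). The rails are 6 mm high, 61 mm apart from here to the mouth, and spread to about 87 mm apart at their outer ends, 64 mm before the mouth.
- shuttle (a joint): Orange contact in the reader's slot: 0 as found, 0.010 m when pushed fully in to its end stop, along the reader's x. Resists with a steady 1.2 N, stays where it is left. Fingertips hold the card only a little better than the plate does, so the push takes a press of 10 to 15 N; a lighter one slips. Its orange pip shows on top of the reader, beside a green mark when home.
- plate: Smooth green bench plate on a black foam pad, 240 x 520 x 8 mm high with the pad; card, tray and reader are on it. Origin at the middle of its top, at z = 8 mm, z up. It gives under load without tilting: about 1 mm for every 15 N pressed, and springs back; tray and reader do not sink with it.
- pot: Specimen pot with orange lid, 62 mm across, 62 mm high, standing loose; origin at the centre of its underside.
- bottle: Brown bottle with black cap, 36 mm across, 85 mm high, standing loose; origin at the centre of its underside.
- timer: Square white bench timer lying flat, 62 x 62 x 17 mm, loose; origin at the centre of its underside.

How it is judged:
On the way:
1. The card lies flat with its front end just inside the reader's slot, in line with it (x of card_front in the frame of reader between 0.003 and 0.045 m and y of card_front in the frame of reader between -0.008 and 0.008 m and angle between the x axis of card and the x axis of reader, either way round below 0.15 rad and value of joint shuttle below 0.002 m and angle between card's own z axis and vertical below 0.08 rad), for 0.05 s.
At the end, for the whole second after the job is handed in: The orange contact has been pushed in by at least 8.5 of its 10 mm, the card's front end is at least 48 mm inside the mouth, the card lies flat (0.06 rad) and in line with the slot (0.12 rad), at rest and released (value of joint shuttle above 0.0085 m and x of card_front in the frame of reader above 0.048 m and angle between the x axis of card and the x axis of reader, either way round below 0.12 rad and angle between card's own z axis and vertical below 0.06 rad and linear speed of card below 0.01 m/s and contact force between the fingers and card below 0.05 N); the robot touches nothing.
It fails at once if The fingers press or push on the card with more than 25 N (contact force between the fingers and card above 25 N).
It fails at once if The card is rammed against the reader or its contact with more than 15 N (contact force between card and reader above 15 N).
It fails at once if The card is lifted off the plate (by more than 12 mm) (height (world z) of card above 0.02 m).
It fails at once if The pot, the bottle or the timer is moved by more than 20 mm or tipped over (distance of any of pot, bottle, timer from where it was at the start of the episode above 0.02 m or angle between any of pot, bottle, timer's own z axis and vertical above 0.4 rad).
It also fails if it takes over 72 s, if anything falls off the work surface, if the arm or the gripper's body presses on something with over 40 N, if the wrist force passes 120 N, or if a joint passes its speed limit or range.

## Working session

There is one attempt and no reset: what is moved stays moved. The work goes in short steps, Python scripts to look and compute and a tool call to move; the robot and the scene stay as the last step left them, time stands still between calls to the robot, and variables do not carry over. Pictures are saved under pics/ and viewed, at most 10 in all, crops included, and the job is handed in when it is done.

Besides the shell and the picture viewer there is one more tool, called as name(argument=value, ...) on one line, values as JSON. apply_moves: Moves the arm, as the interface text tells. Its arguments: {"type":"object","properties":{"steps":{"type":"array"},"grip":{"type":"number"}},"required":["steps"]}

```bash
ls; mkdir -p pics; cat > h.py <<'E'
import numpy as np, cv2
from cell import bot
from scipy.spatial.transform import Rotation as R
def K(p):
    f=p["img"].shape[0]/2/np.tan(np.radians(p["fovy"])/2)
    return np.array([[f,0,p["cx"]],[0,f,p["cy"]],[0,0,1.]])
def onplane(p,px,z):
    """pixels -> world points on plane z"""
    u=cv2.undistortPoints(np.array(px,float).reshape(-1,1,2),K(p),np.array(p["D"],float)).reshape(-1,2)
    E=np.array(p["extrinsics"]); d=np.c_[u,np.ones(len(u))]@E[:3,:3].T; o=E[:3,3]
    return o+d*((z-o[2])/d[:,2])[:,None]
def proj(p,P):
    E=np.linalg.inv(np.array(p["extrinsics"]))
    return cv2.projectPoints(np.array(P,float).reshape(-1,1,3),cv2.Rodrigues(E[:3,:3])[0],E[:3,3],K(p),np.array(p["D"],float))[0].reshape(-1,2)
def rect(p,region,z):
    """min-area rectangle of a region projected on plane z: centre, size, angle"""
    c=max(cv2.findContours(region.astype(np.uint8),0,1)[0],key=cv2.contourArea).reshape(-1,2)
    w=onplane(p,c,z)[:,:2]
    return cv2.minAreaRect((w*1000).astype(np.float32))
E
python3 - <<'E'
from h import *
for n in("top","side"):
    p=bot.get_image(n); cv2.imwrite(f"pics/{n}0.png",p["img"])
    print(n,p["fovy"],np.round(np.array(p["extrinsics"]),3).tolist())
    for t,z in(("card",.0105),("tray",.018),("reader",.033),("pot",.062),("bottle",.085),("timer",.017),("plate",.008),("shuttle",.033)):
        for o in bot.outline_of(p,t)[:2]:
            print(t,round(o["conf"],2),np.round(o["position"]),rect(p,o["region"],z))
print(bot.observe())
E
```

```text
pics
top 47.71582212584723 [[0.001, -0.997, 0.074, 0.452], [-1.0, -0.001, -0.002, 0.058], [0.003, -0.074, -0.997, 0.98], [0.0, 0.0, 0.0, 1.0]]
card 0.9 [205. 195.] ((558.0027465820312, 221.69017028808594), (58.23203659057617, 102.8500747680664), 5.804908752441406)
tray 0.97 [183. 193.] ((555.95166015625, 234.67559814453125), (79.24090576171875, 97.97746276855469), 5.684194087982178)
reader 0.56 [381. 190.] ((555.8638305664062, -112.00354766845703), (95.14619445800781, 165.7318572998047), 4.696723937988281)
pot 0.59 [278. 130.] ((679.9259033203125, 66.10686492919922), (61.96354293823242, 60.296634674072266), 44.72374725341797)
bottle 0.63 [262. 287.] ((372.2950744628906, 97.99104309082031), (32.96196746826172, 36.85544204711914), 45.00328826904297)
bottle 0.19 [205. 191.] ((550.3902587890625, 208.55514526367188), (54.183509826660156, 95.8512954711914), 6.267995834350586)
timer 0.56 [351. 116.] ((711.8153686523438, -76.26597595214844), (61.04240036010742, 64.04352569580078), 72.81038665771484)
plate 0.74 [294. 217.] ((524.8721923828125, 34.91246032714844), (242.96929931640625, 523.2894
[... 1042 characters left out ...]
ime_s': 0.9, 'q': array([ 1.14292907e+00,  3.58762682e-01,  1.51040508e+00,  2.32819842e-05,
        1.27249482e+00, -1.15098636e-01]), 'joint_vel': array([-0.00034672, -0.00138057, -0.00061766,  0.00023912,  0.00032899,
        0.00060422]), 'joint_efforts': array([ 7.80874907e-04, -5.27562797e+01, -2.79056221e+01,  3.21873983e-05,
        1.16418818e-03, -2.67218780e-07]), 'position': array([0.18460271, 0.57086461, 0.23128708]), 'tool_rot': array([ 1.55751045e-01,  9.87796341e-01, -3.06976862e-05, -2.00946557e-05]), 'ft_force': array([0.37836453, 0.20530806, 0.18384095]), 'ft_torque': array([-0.02881809,  0.03517994,  0.03640292]), 'finger_force': 0.0, 'gripper_width': 0.08563248559166615}
```

```bash
python3 - <<'E'
import cv2
a=cv2.imread("pics/top0.png")[90:300,110:470]; cv2.imwrite("pics/topc.png",cv2.resize(a,(800,467),interpolation=2))
E
```

```text
(no output)
```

View pics/topc.png

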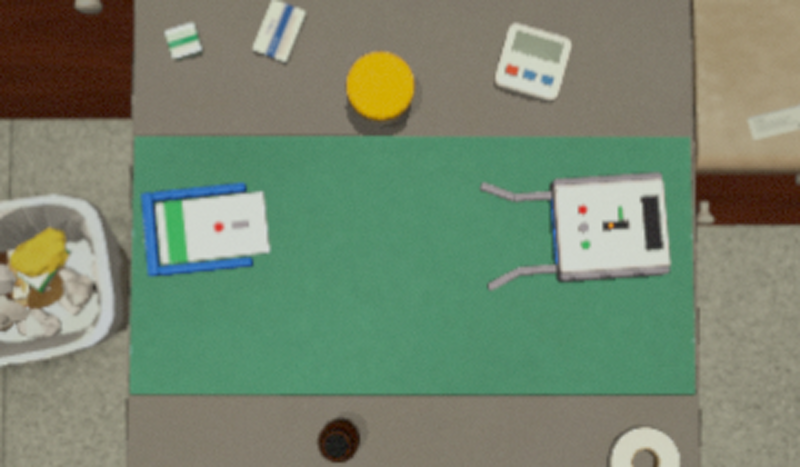

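View pics/side0.png

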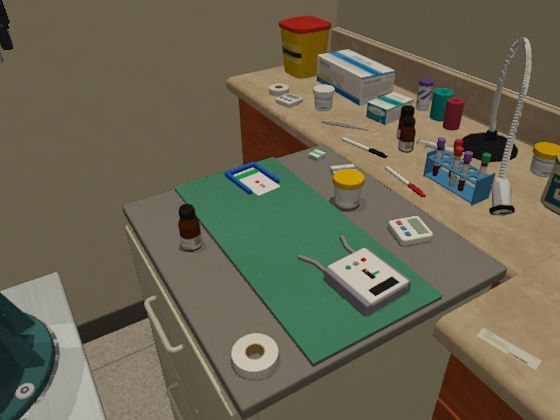

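The pictures show the card at crop (213,228), lying in the tray with its front to the right (world -y). The reader housing is at crop (610,228) with its rails opening to the left, and the pot and bottle are clear of the straight path between them. Next I fit the known shapes to the outlines to get the headings.

```bash
cat >> h.py <<'E'
from scipy.optimize import minimize
def boxpts(x0,x1,y0,y1,z0,z1): return [[x,y,z] for x in(x0,x1) for y in(y0,y1) for z in(z0,z1)]
MODELS={"reader":[boxpts(0,100,-46.5,46.5,0,25)]+[[[0,s*30.5,z] for z in(0,6)]+[[0,s*36,z] for z in(0,6)]+[[-34,s*30.5,z] for z in(0,6)]+[[-34,s*36,z] for z in(0,6)] for s in(1,-1)]
  +[[[x,s*y,z] for x,y in((-34,30.5),(-34,36),(-64,43.5),(-64,48)) for z in(0,6)] for s in(1,-1)],
 "tray":[boxpts(-34,52,30.5,38.5,0,10),boxpts(-34,52,-38.5,-30.5,0,10),boxpts(52,62,-38.5,38.5,0,10)],
 "card":[boxpts(-50,50,-28,28,0,2.5)]}
def fit(views,name,v0,z=.008,S=4):
    """views: list of (picture, region); best pose [x mm, y mm, yaw rad] by overlap"""
    def mask(p,v):
        c,s=np.cos(v[2]),np.sin(v[2]); m=np.zeros((420*S,560*S),np.uint8)
        for part in MODELS[name]:
            q=np.array(part,float); w=np.c_[v[0]+c*q[:,0]-s*q[:,1],v[1]+s*q[:,0]+c*q[:,1],q[:,2]+z*1000]/1000
            cv2.fillConvexPoly(m,cv2.convexHull(((proj(p,w)+.5)*S-.5).round().astype(np.int32)),1)
        return m>0
    big=[(p,cv2.resize(r.astype(np.float32),None,fx=S,fy=S,interpolation=1)>.5) for p,r in views]
    def cost(v):
        c=0
        for p,r in big:
            m=mask(p,v); c+=1-(m&r).sum()/(m|r).sum()
        return c/len(big)
    o=minimize(cost,v0,method="Nelder-Mead",options=dict(initial_simplex=[np.array(v0)+d for d in([0,0,0],[6,0,0],[0,6,0],[0,0,.06])],xatol=.05,fatol=1e-5))
    return o.x.round(3).tolist(),round(o.fun,3)
E
python3 - <<'E'
from h import *
P=[bot.get_image(n) for n in("top","side")]
for name,v0 in(("card",[558,222,1.67]),("tray",[556,230,1.67]),("reader",[553,-95,-1.49])):
    V=[(p,bot.outline_of(p,name)[0]["region"]) for p in P]
    for k in([V[0]],[V[1]],V): print(name,fit(k,name,v0))
E
```

```text
card ([558.859, 221.233, 1.687], np.float64(0.034))
card ([562.835, 220.504, 1.655], np.float64(0.058))
card ([560.164, 221.188, 1.692], np.float64(0.076))
tray ([558.498, 221.469, 1.677], np.float64(0.173))
tray ([559.972, 219.247, 1.693], np.float64(0.138))
tray ([558.842, 220.564, 1.673], np.float64(0.172))
reader ([555.163, -93.892, -1.508], np.float64(0.064))
reader ([556.705, -96.404, -1.518], np.float64(0.052))
reader ([555.785, -95.217, -1.517], np.float64(0.068))
```

```bash
cat >> h.py <<'E'
def rows(target,yaw,n,start=None):
    """rows (tool axes) from the measured or given (xyz,yaw) pose to target xyz with tool y at yaw, in n rows"""
    if start is None:
        s=bot.observe(); p=np.array(s["position"]); y=R.from_quat(s["tool_rot"]).as_matrix()[:,1]; a=np.arctan2(y[1],y[0])
    else: p=np.array(start[:3]);a=start[3]
    d=(np.array(target)-p)/n; t=(yaw-a)/n
    print("at",p.round(4),"yaw",round(a,4),"turn/row about tool z",round(-t,4))
    for i in range(n):
        b=a+i*t; Y=np.array([np.cos(b),np.sin(b),0]); Z=np.array([0,0,-1.]); X=np.cross(Y,Z)
        print((np.array([d@X,d@Y,d@Z])).round(4).tolist())
E
python3 -c "
from h import *
rows([.5565,.243,.06],1.685,10)"
```

```text
at [0.1846 0.5709 0.2313] yaw 1.258 turn/row about tool z -0.0427
[-0.0455, -0.0198, 0.0171]
[-0.0446, -0.0217, 0.0171]
[-0.0436, -0.0236, 0.0171]
[-0.0426, -0.0254, 0.0171]
[-0.0415, -0.0272, 0.0171]
[-0.0403, -0.0289, 0.0171]
[-0.039, -0.0306, 0.0171]
[-0.0376, -0.0323, 0.0171]
[-0.0362, -0.0338, 0.0171]
[-0.0348, -0.0354, 0.0171]
```

apply_moves(steps=[[-0.0455,-0.0198,0.012,0,0,-0.0427],[-0.0446,-0.0217,0.012,0,0,-0.0427],[-0.0436,-0.0236,0.012,0,0,-0.0427],[-0.0426,-0.0254,0.012,0,0,-0.0427],[-0.0415,-0.0272,0.012,0,0,-0.0427]], grip=255)

```text
time_s: 1.92
position: [0.3718, 0.4058, 0.1711]
tool_rot: [0.049, 0.999, 0.0, 0.0]
ft_force: [0.4, -0.5, 0.0]
gripper_width: -0.0002
finger_force: 0.0
```

apply_moves(steps=[[-0.0403,-0.0289,0.015,0,0,-0.0427],[-0.039,-0.0306,0.015,0,0,-0.0427],[-0.0376,-0.0323,0.015,0,0,-0.0427],[-0.0362,-0.0338,0.015,0,0,-0.0427],[-0.0348,-0.0354,0.015,0,0,-0.0427]])

```text
time_s: 2.55
position: [0.5579, 0.2417, 0.0959]
tool_rot: [-0.058, 0.998, 0.0, 0.0]
ft_force: [1.3, -0.2, 0.4]
gripper_width: 0.0002
finger_force: 0.0
```

apply_moves(steps=[[0,0,0,0,0,0],[0,0,0,0,0,0]])

```text
time_s: 2.8
position: [0.5562, 0.2429, 0.0962]
tool_rot: [-0.056, 0.998, 0.0, -0.0]
ft_force: [0.7, -0.2, -0.0]
gripper_width: -0.0
finger_force: 0.0
```

```bash
python3 -c "
from h import *
rows([.5565,.243,.04],1.685,3)
s=bot.observe();print(s['ft_force'],s['gripper_width'],s['q'].round(3))"
```

```text
at [0.5562 0.2429 0.0962] yaw 1.6839 turn/row about tool z -0.0004
[-0.0001, 0.0, 0.0187]
[-0.0001, 0.0, 0.0187]
[-0.0001, 0.0, 0.0187]
[ 0.71708003 -0.20604382 -0.04365158] -3.1733925286874866e-05 [ 0.298  0.514  1.632  0.     0.997 -1.386]
```

apply_moves(steps=[[0,0,0.025,0,0,0],[0,0,0.025,0,0,0],[0,0,0.02,0,0,0],[0,0,0.01,0,0,0],[0,0,0,0,0,0]])

```text
time_s: 3.42
position: [0.5557, 0.2435, 0.0162]
tool_rot: [-0.058, 0.998, -0.0, -0.001]
ft_force: [0.7, -0.6, 0.6]
gripper_width: -0.0004
finger_force: 0.0
```

```bash
python3 - <<'E'
from h import *
p=bot.get_image("side"); a=p["img"][120:260,180:340]; cv2.imwrite("pics/s1.png",cv2.resize(a,(800,700),interpolation=2)[:600]); print(bot.observe()["ft_force"],bot.observe()["position"])
E
```

```text
[-0.06995319 -0.89301259 -0.92370107] [0.55637351 0.24348597 0.01674135]
```

View pics/s1.png

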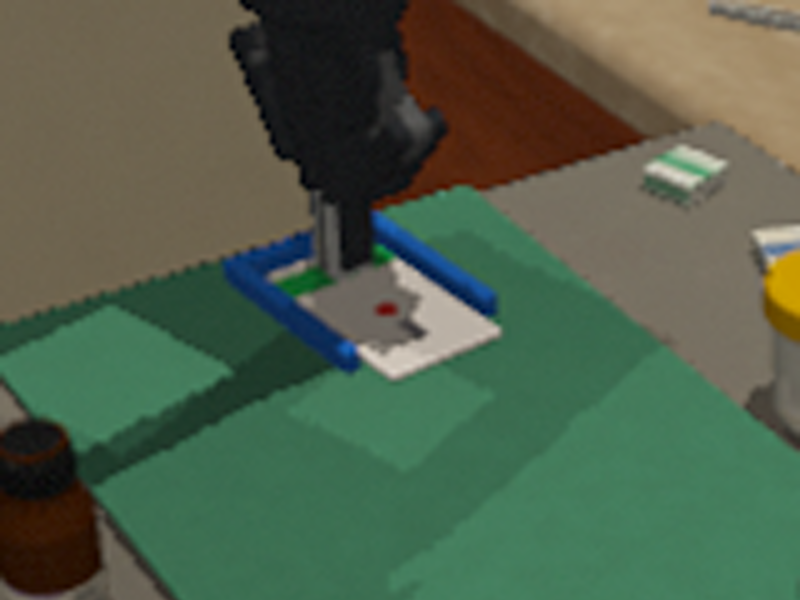

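The closed fingers stand centred just above the card, at crop (345,265), in front of the green band and between the tray walls. Now I lower them gently.

apply_moves(steps=[[0,0,0.003,0,0,0],[0,0,0.0015,0,0,0],[0,0,0.0005,0,0,0],[0,0,0,0,0,0]])

```text
time_s: 3.98
position: [0.5567, 0.2428, 0.0114]
tool_rot: [-0.057, 0.998, -0.0, 0.0]
ft_force: [0.3, -0.1, -0.7]
gripper_width: 0.0001
finger_force: 0.0
```

apply_moves(steps=[[0,0,0.0005,0,0,0],[0,0,0,0,0,0]])

```text
time_s: 4.22
position: [0.5566, 0.2428, 0.0107]
tool_rot: [-0.057, 0.998, -0.0, -0.0]
ft_force: [0.2, -0.0, -0.4]
gripper_width: -0.0002
finger_force: 0.0
```

apply_moves(steps=[[0,0,0.0003,0,0,0],[0,0,0,0,0,0]])

```text
time_s: 4.47
position: [0.5566, 0.2429, 0.0106]
tool_rot: [-0.057, 0.998, -0.0, -0.0]
ft_force: [-0.1, 0.3, 1.3]
gripper_width: 0.0002
finger_force: 0.7
```

apply_moves(steps=[[0,0,0.0003,0,0,0],[0,0,0,0,0,0]])

```text
time_s: 4.72
position: [0.5566, 0.2429, 0.0104]
tool_rot: [-0.057, 0.998, -0.0, 0.0]
ft_force: [-1.1, -0.4, 4.0]
gripper_width: 0.0
finger_force: 1.9
```

apply_moves(steps=[[0,0,0.0003,0,0,0],[0,0,0,0,0,0]])

```text
time_s: 4.97
position: [0.5566, 0.2429, 0.0102]
tool_rot: [-0.057, 0.998, -0.0, 0.0]
ft_force: [-1.4, -1.5, 6.1]
gripper_width: 0.0001
finger_force: 3.0
```

apply_moves(steps=[[0,-0.002,0.0001,0,0,0],[0,-0.004,0,0,0,0],[0,-0.006,0,0,0,0],[0,-0.006,0,0,0,0],[0,-0.004,0,0,0,0]])

```text
time_s: 5.6
position: [0.56, 0.2213, 0.0102]
tool_rot: [-0.057, 0.998, 0.0, 0.001]
ft_force: [-1.1, 3.1, 5.3]
gripper_width: 0.0001
finger_force: 2.8
```

```bash
cat > chk.py <<'E'
from h import *
import sys
s=bot.observe(); print("tcp",s["position"].round(4),"F",s["ft_force"].round(1),"ff",round(s["finger_force"],1))
Y=R.from_quat(s["tool_rot"]).as_matrix()[:,1]; yaw=np.arctan2(Y[1],Y[0]); o=s["position"][:2]-.022*Y[:2]
print("expected card",(o*1000).round(1),round(yaw,3))
p=bot.get_image("side"); cv2.imwrite("pics/%s.png"%sys.argv[1],p["img"])
# front edge of the card, from its white/other outline on the plate
r=bot.outline_of(p,"card")
if r:
    print("conf",round(r[0]["conf"],2),"fit",fit([(p,r[0]["region"])],"card",[o[0]*1000,o[1]*1000,yaw]))
    c=np.argwhere(r[0]["region"])[:,::-1]; w=onplane(p,c,.0105)[:,:2]*1000
    u=np.array([-np.cos(yaw),-np.sin(yaw)]); v=np.array([u[1],-u[0]]); d=(w-o*1000)@u; e=(w-o*1000)@v
    print("front at",np.percentile(d,[98,99.5]).round(1),"(50 expected)")
    for k in(30,42): # lateral edges near the front
        m=abs(d-k)<3; 
        if m.any(): print("lateral at",k,np.percentile(e[m],[1,99]).round(1))
E
python3 chk.py s2
```

```text
tcp [0.56   0.2213 0.0102] F [-1.1  3.1  5.3] ff 2.8
expected card [562.5 199.4] 1.685
conf 0.94 fit ([564.641, 196.551, 1.674], np.float64(0.18))
front at [53.1 54.8] (50 expected)
lateral at 30 [-28.4  27.8]
lateral at 42 [-27.4  28.4]
```

apply_moves(steps=[[0,-0.006,0.0001,0,0,0],[0,-0.008,0,0,0,0],[0,-0.008,0,0,0,0],[0,-0.008,0,0,0,0],[0,-0.007,0,0,0,0]])

```text
time_s: 6.32
position: [0.5642, 0.1845, 0.0102]
tool_rot: [-0.057, 0.998, 0.0, 0.001]
ft_force: [-0.4, 3.6, 6.3]
gripper_width: 0.0
finger_force: 3.1
```

apply_moves(steps=[[0,-0.007,0,0,0,0],[0,-0.008,0,0,0,0],[0,-0.008,0,0,0,0],[0,-0.008,0,0,0,0],[0,-0.006,0,0,0,0]])

```text
time_s: 6.95
position: [0.5684, 0.1476, 0.0102]
tool_rot: [-0.057, 0.998, 0.0, 0.001]
ft_force: [-0.5, 3.0, 6.8]
gripper_width: 0.0002
finger_force: 3.2
```

```bash
python3 chk.py s3; python3 - <<'E'
from h import *
# reader axis: mouth M, direction yaw -1.513; TCP targets with card front at reader x = f
M=np.array([555.5,-94.5]); th=-1.513; u=np.array([np.cos(th),np.sin(th)])
for f in(-70,0,10,42,52): print(f,((M+u*(f-50-22))/1000).round(4))
print("tool yaw",th+np.pi)
E
```

```text
tcp [0.5684 0.1476 0.0102] F [-0.5  3.   6.8] ff 3.2
expected card [570.8 125.8] 1.684
conf 0.58 fit ([572.237, 123.94, 1.686], np.float64(0.156))
front at [52.8 54.2] (50 expected)
lateral at 30 [-27.3  28.1]
lateral at 42 [-28.3  28.2]
-70 [0.5473 0.0473]
0 [ 0.5513 -0.0226]
10 [ 0.5519 -0.0326]
42 [ 0.5538 -0.0646]
52 [ 0.5543 -0.0745]
tool yaw 1.6285926535897932
```

```bash
python3 -c "
from h import *
rows([.5473,.0473,.0102],1.6295,10)"
```

```text
at [0.5684 0.1471 0.0102] yaw 1.6844 turn/row about tool z 0.0055
[0.0032, -0.0097, -0.0]
[0.0032, -0.0097, -0.0]
[0.0031, -0.0097, -0.0]
[0.0031, -0.0097, -0.0]
[0.003, -0.0097, -0.0]
[0.003, -0.0098, -0.0]
[0.0029, -0.0098, -0.0]
[0.0029, -0.0098, -0.0]
[0.0028, -0.0098, -0.0]
[0.0027, -0.0098, -0.0]
```

apply_moves(steps=[[0.0032,-0.0097,0,0,0,0.0055],[0.0032,-0.0097,0,0,0,0.0055],[0.0031,-0.0097,0,0,0,0.0055],[0.0031,-0.0097,0,0,0,0.0055],[0.003,-0.0097,0,0,0,0.0055]])

```text
time_s: 7.68
position: [0.558, 0.0977, 0.0102]
tool_rot: [-0.043, 0.999, 0.0, 0.001]
ft_force: [1.0, 3.3, 6.7]
gripper_width: -0.0002
finger_force: 3.1
```

apply_moves(steps=[[0.003,-0.0098,0,0,0,0.0055],[0.0029,-0.0098,0,0,0,0.0055],[0.0029,-0.0098,0,0,0,0.0055],[0.0028,-0.0098,0,0,0,0.0055],[0.0027,-0.009,0,0,0,0.0055]])

```text
time_s: 8.3
position: [0.5475, 0.0484, 0.0102]
tool_rot: [-0.029, 1.0, 0.0, 0.001]
ft_force: [0.3, 3.2, 6.6]
gripper_width: 0.0002
finger_force: 3.2
```

```bash
python3 chk.py s4; python3 - <<'E'
import cv2
a=cv2.imread("pics/s4.png")[160:340,230:470]; cv2.imwrite("pics/s4c.png",cv2.resize(a,(800,600),interpolation=2))
E
```

```text
tcp [0.5475 0.0484 0.0102] F [0.3 3.2 6.6] ff 3.2
expected card [548.7  26.4] 1.629
conf 0.57 fit ([559.898, 43.466, 2.093], np.float64(0.197))
front at [35.6 39.5] (50 expected)
lateral at 30 [-36.8  -0.5]
lateral at 42 [-14.2  -5.2]
```

View pics/s4c.png

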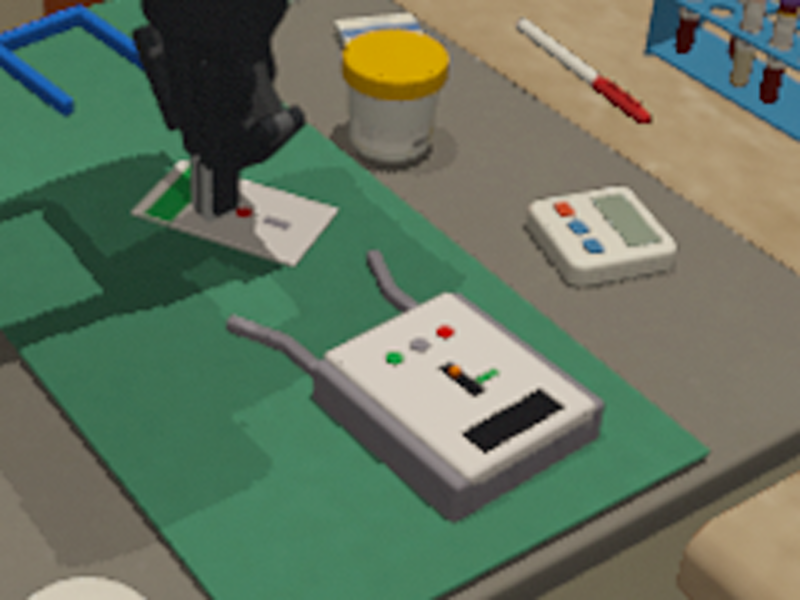

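The card has swung about 0.45 rad under the fingers during the sideways part. Its front corners are at crop (337,210) and (293,263), and its rear corners at (133,210) and about (181,161). I'll work out its exact pose from these corners.

```bash
python3 - <<'E'
from h import *
p=bot.get_image("side")
c=np.array([[337,210],[293,264],[133,211],[181,161]])/3.3333+[230,160]-.35
w=onplane(p,c,.0105)[:,:2]*1000; print(w.round(1))
f=w[:2].mean(0); r=w[2:].mean(0); print("front",f,"rear",r,"c",(f+r)/2,np.linalg.norm(f-r),"yaw",np.arctan2(*(r-f)[::-1]))
a=np.arctan2(*(r-f)[::-1]); t=bot.observe()["position"][:2]*1000-(f+r)/2
print("tcp in card",t@[np.cos(a),np.sin(a)],t@[-np.sin(a),np.cos(a)])
E
```

```text
[[606.4  12.6]
 [558.7 -14.1]
 [510.5  71.7]
 [558.   99.1]]
front [582.55901878  -0.71633541] rear [534.24999949  85.41519169] c [558.40450913  42.34942814] 98.75424702665669 yaw 2.0819505000873564
tcp in card 9.991036972686356 7.255380148770884
```

apply_moves(steps=[[0,0,-0.004,0,0,0],[0,0,-0.006,0,0,-0.11],[0,0,0,0,0,-0.11],[0,0,0,0,0,-0.11],[0,0,0,0,0,-0.12]])

```text
time_s: 9.07
position: [0.5459, 0.0485, 0.0195]
tool_rot: [-0.254, 0.967, 0.0, -0.0]
ft_force: [0.4, 0.2, 0.7]
gripper_width: 0.0001
finger_force: 0.0
```

```bash
python3 -c "
from h import *
rows([.5572,.0435,.0202],2.08,1)
p=bot.get_image('side')
r=bot.outline_of(p,'card'); print(r[0]['conf'],fit([(p,r[0]['region'])],'card',[557,43,2.08]))
p=bot.get_image('top')
for r in bot.outline_of(p,'card'): print(r['conf'],rect(p,r['region'],.0105))
"
```

```text
at [0.5459 0.0485 0.0195] yaw 2.084 turn/row about tool z 0.004
[-0.0074, -0.0099, -0.0007]
0.89 ([561.799, 43.427, 2.091], np.float64(0.247))
```

apply_moves(steps=[[-0.0075,-0.01,0,0,0,0],[0,0,0.006,0,0,0],[0,0,0.003,0,0,0],[0,0,0.001,0,0,0],[0,0,0,0,0,0]])

```text
time_s: 9.9
position: [0.5579, 0.0433, 0.0102]
tool_rot: [-0.252, 0.968, -0.0, 0.0]
ft_force: [-0.8, -1.6, 7.2]
gripper_width: -0.0005
finger_force: 3.7
```

```bash
python3 -c "
from h import *
rows([.5480,.068,.0102],1.63,10)"
```

```text
at [0.5579 0.0433 0.0102] yaw 2.0799 turn/row about tool z 0.045
[-0.0003, 0.0026, -0.0]
[-0.0002, 0.0027, -0.0]
[-0.0001, 0.0027, -0.0]
[0.0, 0.0027, -0.0]
[0.0001, 0.0027, -0.0]
[0.0003, 0.0027, -0.0]
[0.0004, 0.0026, -0.0]
[0.0005, 0.0026, -0.0]
[0.0006, 0.0026, -0.0]
[0.0007, 0.0026, -0.0]
```

apply_moves(steps=[[-0.0003,0.0027,0,0,0,0.03],[-0.0002,0.0027,0,0,0,0.045],[-0.0001,0.0027,0,0,0,0.045],[0,0.0027,0,0,0,0.045],[0.0001,0.0027,0,0,0,0.045]])

```text
time_s: 10.52
position: [0.5538, 0.0555, 0.0103]
tool_rot: [-0.148, 0.989, -0.001, 0.001]
ft_force: [1.4, -2.3, 4.5]
gripper_width: -0.0001
finger_force: 2.7
```

apply_moves(steps=[[0.0003,0.0027,0,0,0,0.045],[0.0004,0.0026,0,0,0,0.045],[0.0005,0.0026,0,0,0,0.045],[0.0006,0.0026,0,0,0,0.045],[0.0007,0.0026,0,0,0,0.055]])

```text
time_s: 11.15
position: [0.5486, 0.0678, 0.0103]
tool_rot: [-0.031, 1.0, -0.0, 0.001]
ft_force: [1.5, -3.1, 5.7]
gripper_width: -0.0001
finger_force: 2.7
```

```bash
python3 - <<'E'
from h import *
s=bot.observe(); print(s["position"],s["ft_force"])
p=bot.get_image('side')
r=bot.outline_of(p,'card'); print([ (x['conf'],fit([(p,x['region'])],'card',[548,68,1.63])) for x in r[:1]])
a=p["img"][160:340,230:470]; cv2.imwrite("pics/s5c.png",cv2.resize(a,(800,600),interpolation=2))
E
```

```text
[0.54863083 0.06783764 0.0102919 ] [ 1.47009899 -3.08495199  5.72630727]
[(0.94, ([551.861, 63.331, 1.954], np.float64(0.213)))]
```

View pics/s5c.png

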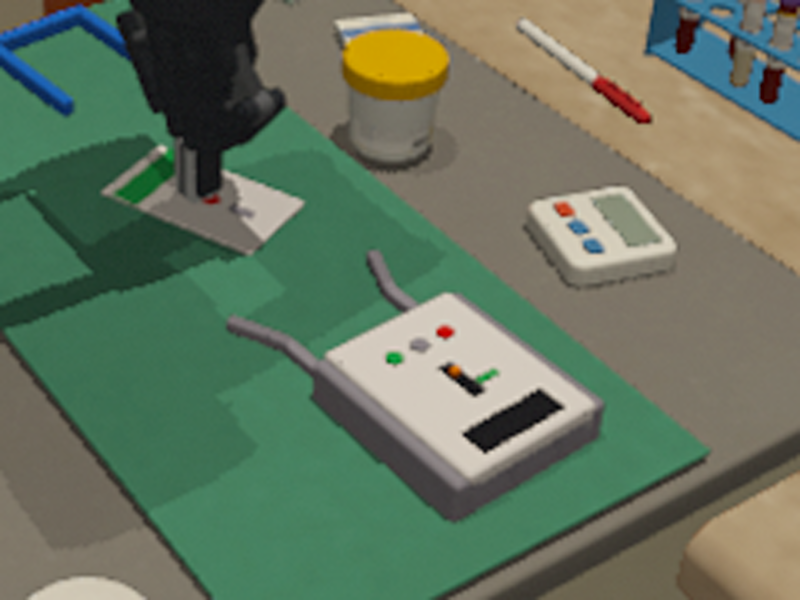

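```bash
cat >> h.py <<'E'
def corners(p,c):
    """card pose from zoomed-crop corners: front pair, rear pair"""
    c=np.array(c)/3.3333+[230,160]-.35
    w=onplane(p,c,.0105)[:,:2]*1000
    f=w[:2].mean(0); r=w[2:].mean(0); m=(f+r)/2; a=np.arctan2(*(r-f)[::-1]); t=bot.observe()["position"][:2]*1000-m
    print("centre",m.round(1),"len",np.linalg.norm(f-r).round(1),"yaw",a.round(3),"tcp in card",round(t@[np.cos(a),np.sin(a)],1),round(t@[-np.sin(a),np.cos(a)],1))
E
python3 - <<'E'
from h import *
p=bot.get_image("side"); corners(p,[[304,203],[254,253],[102,193],[160,146]])
E
```

```text
centre [550.2  61.8] len 99.8 yaw 1.991 tcp in card 6.5 -1.0
```

The card turned only about 0.09 rad with the fingers, because its wide support resists twisting. Pulling from the leading end should bring it into line like a trailer. I'll pull it backward by the rear end first, then forward into the slot by the front end.

apply_moves(steps=[[0,0,-0.01,0,0,0],[0.005,0.012,0,0,0,0],[0.0055,0.012,0,0,0,0],[0,0,0.008,0,0,0],[0,0,0.002,0,0,0]])

```text
time_s: 11.92
position: [0.5345, 0.0924, 0.0094]
tool_rot: [-0.032, 0.999, 0.0, -0.001]
ft_force: [-4.1, 3.9, 18.1]
gripper_width: 0.0
finger_force: 8.8
```

apply_moves(steps=[[0,0.002,0,0,0,0],[-0.0015,0.006,0,0,0,0],[-0.0015,0.006,0,0,0,0],[-0.0015,0.006,0,0,0,0],[-0.0015,0.006,0,0,0,0]])

```text
time_s: 12.55
position: [0.5408, 0.1171, 0.0101]
tool_rot: [-0.032, 0.999, -0.001, 0.001]
ft_force: [-1.0, -4.6, 7.9]
gripper_width: 0.0002
finger_force: 4.2
```

apply_moves(steps=[[-0.0015,0.006,0,0,0,0],[-0.001,0.006,0,0,0,0],[-0.001,0.006,0,0,0,0],[-0.001,0.006,0,0,0,0],[0,0.005,0,0,0,0]])

```text
time_s: 13.18
position: [0.5436, 0.1464, 0.0101]
tool_rot: [-0.032, 0.999, -0.001, 0.001]
ft_force: [-0.0, -3.8, 7.3]
gripper_width: -0.0001
finger_force: 4.1
```

```bash
python3 - <<'E'
from h import *
s=bot.observe(); print(s["position"],s["ft_force"])
p=bot.get_image('side')
r=bot.outline_of(p,'card'); print([ (x['conf'],fit([(p,x['region'])],'card',[542,110,1.63])) for x in r[:1]])
a=p["img"][130:310,210:450]; cv2.imwrite("pics/s6c.png",cv2.resize(a,(800,600),interpolation=2))
E
```

```text
[0.54364263 0.14642459 0.01007534] [-4.07444828e-03 -3.77906652e+00  7.29135761e+00]
[(0.72, ([553.527, 112.254, 1.778], np.float64(0.169)))]
```

View pics/s6c.png

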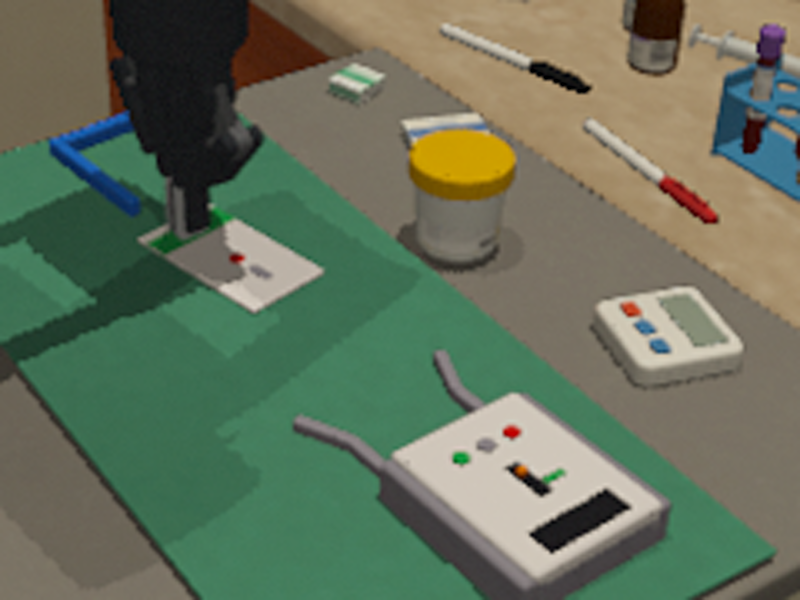

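The card is swinging back into line: the front corners are at crop (323,270) and (256,309), the fitted yaw is about 1.78, and 1.63 is wanted. Next I move to the front end and pull forward. That last landing was too brisk at 18 N, so I'll lower more slowly this time.

apply_moves(steps=[[0,0,-0.01,0,0,0],[-0.0036,-0.021,0,0,0,0],[-0.0035,-0.021,0,0,0,0],[-0.0035,-0.0207,0,0,0,0],[0,0,0.005,0,0,0]])

```text
time_s: 13.9
position: [0.5578, 0.0838, 0.0149]
tool_rot: [-0.031, 1.0, -0.0, 0.0]
ft_force: [0.4, -0.8, 0.7]
gripper_width: 0.0001
finger_force: 0.0
```

```bash
python3 - <<'E'
from h import *
s=bot.observe(); print(s["position"],s["ft_force"])
p=bot.get_image('side')
r=bot.outline_of(p,'card'); print([ (x['conf'],fit([(p,x['region'])],'card',[552,114,1.78])) for x in r[:1]])
p=bot.get_image('top')
r=bot.outline_of(p,'card'); print([ (x['conf'],fit([(p,x['region'])],'card',[552,114,1.78])) for x in r[:1]])
E
```

```text
[0.55784097 0.08376976 0.0148516 ] [ 0.35795918 -0.7500991   0.70951049]
[(0.72, ([553.427, 112.306, 1.788], np.float64(0.201)))]
[(0.73, ([552.0, 114.0, 1.78], np.float64(1.0)))]
```

apply_moves(steps=[[0,0,0.003,0,0,0],[0,0,0.001,0,0,0],[0,0,0.0005,0,0,0],[0,0,0.0004,0,0,0],[0.0005,-0.002,0.0001,0,0,0]])

```text
time_s: 14.72
position: [0.5571, 0.0838, 0.0103]
tool_rot: [-0.032, 0.999, 0.0, 0.001]
ft_force: [-0.1, 3.1, 5.6]
gripper_width: -0.0001
finger_force: 2.8
```

apply_moves(steps=[[0.0013,-0.006,0,0,0,0],[0.0013,-0.006,0,0,0,0],[0.0013,-0.006,0,0,0,0],[0.0013,-0.006,0,0,0,0],[0.0013,-0.006,0,0,0,0]])

```text
time_s: 15.35
position: [0.553, 0.0528, 0.0103]
tool_rot: [-0.032, 0.999, 0.0, 0.001]
ft_force: [1.7, 2.0, 5.4]
gripper_width: 0.0001
finger_force: 2.9
```

apply_moves(steps=[[0.0013,-0.006,0,0,0,0],[0.0013,-0.006,0,0,0,0],[0.0013,-0.006,0,0,0,0],[0.0013,-0.006,0,0,0,0],[0.0008,-0.004,0,0,0,0]])

```text
time_s: 15.98
position: [0.5487, 0.0243, 0.0102]
tool_rot: [-0.032, 0.999, 0.0, 0.001]
ft_force: [-0.1, 4.2, 4.9]
gripper_width: 0.0
finger_force: 3.0
```

```bash
python3 - <<'E'
from h import *
s=bot.observe(); print(s["position"],s["ft_force"])
p=bot.get_image('side')
r=bot.outline_of(p,'card'); print([ (x['conf'],fit([(p,x['region'])],'card',[548,55,1.65])) for x in r[:1]])
a=p["img"][160:340,230:470]; cv2.imwrite("pics/s7c.png",cv2.resize(a,(800,600),interpolation=2))
E
```

```text
[0.54867204 0.02433197 0.01024159] [-0.09522218  4.21442775  4.8763486 ]
[(0.78, ([547.007, 50.291, 1.788], np.float64(0.248)))]
```

View pics/s7c.png

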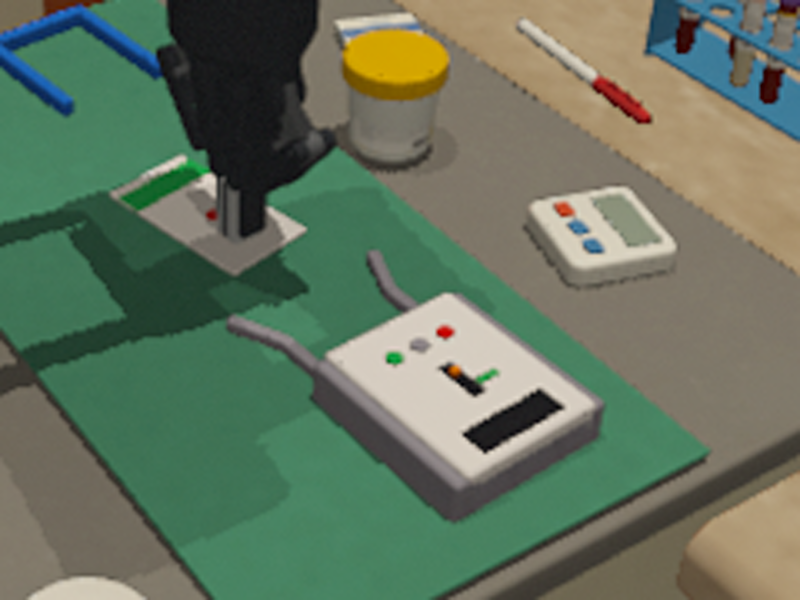

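The card is closer to the reader. Its front corners are at crop (305,229) and (237,273), and its rear corners at (113,194) and (184,156).

```bash
cat >> h.py <<'E'
def cardfit(p,v0,fz=None):
    """card pose from the side view: match the outline only where the arm does not hide it (dark pixels ignored)"""
    r=bot.outline_of(p,"card")[0]["region"]
    dark=cv2.dilate((p["img"].max(2)<60).astype(np.uint8),np.ones((5,5)))>0
    def cost(v):
        c,s=np.cos(v[2]),np.sin(v[2]); q=np.array(MODELS["card"][0],float)
        w=np.c_[v[0]+c*q[:,0]-s*q[:,1],v[1]+s*q[:,0]+c*q[:,1],q[:,2]+8]/1000
        m=np.zeros((1680,2240),np.uint8); cv2.fillConvexPoly(m,cv2.convexHull(((proj(p,w)+.5)*4-.5).round().astype(np.int32)),1)
        m=cv2.resize(m.astype(np.float32),(560,420),interpolation=cv2.INTER_AREA)
        return abs(m-r)[~dark].sum()
    best=min((minimize(cost,np.array(v0)+[0,0,k],method="Nelder-Mead",options=dict(initial_simplex=[np.array(v0)+[0,0,k]+d for d in([0,0,0],[6,0,0],[0,6,0],[0,0,.08])])) for k in(-.15,0,.15)),key=lambda o:o.fun)
    a=best.x[2]; t=bot.observe()["position"][:2]*1000-best.x[:2]
    print("cardfit",best.x.round(2).tolist(),best.x[2].round(3),"cost",round(best.fun,1),"tcp in card",round(t@[np.cos(a),np.sin(a)],1),round(t@[-np.sin(a),np.cos(a)],1))
E
python3 - <<'E'
from h import *
p=bot.get_image("side"); corners(p,[[305,229],[236,274],[112,194],[184,155]]); cardfit(p,[549,52,1.75])
V=bot.outline_of(p,"reader")[0]["region"]; print(fit([(p,V)],"reader",[555,-95,-1.51]))
E
```

```text
centre [545.3  49.5] len 98.4 yaw 1.771 tcp in card -25.7 1.8
cardfit [546.42, 51.25, 1.74] 1.745 cost 75.8 tcp in card -27.2 2.6
([555.962, -96.237, -1.51], np.float64(0.051))
```

apply_moves(steps=[[0.002,0,0,0,0,0.01],[0.002,0,0,0,0,0.02],[0.002,0,0,0,0,0.02],[0.001,0,0,0,0,0.01],[0,0,0,0,0,0]])

```text
time_s: 16.85
position: [0.5422, 0.0238, 0.0103]
tool_rot: [-0.002, 1.0, -0.0, 0.001]
ft_force: [2.2, 0.4, 5.9]
gripper_width: -0.0004
finger_force: 2.9
```

```bash
python3 - <<'E'
from h import *
s=bot.observe(); print(s["position"],s["ft_force"])
p=bot.get_image("side"); cardfit(p,[549,52,1.7])
E
```

```text
[0.54223167 0.02377888 0.01025843] [2.19877271 0.39267637 5.94813033]
cardfit [543.48, 52.2, 1.68] 1.682 cost 65.4 tcp in card -28.1 4.4
```

apply_moves(steps=[[0,0,-0.01,0,0,0],[0.0005,0.019,0,0,0,0],[0.0005,0.019,0,0,0,0],[0.0005,0.018,0,0,0,-0.055],[0,0,0.005,0,0,0]])

```text
time_s: 17.58
position: [0.539, 0.082, 0.0146]
tool_rot: [-0.032, 1.0, -0.0, 0.0]
ft_force: [-0.5, 0.4, -0.6]
gripper_width: -0.0
finger_force: 0.0
```

apply_moves(steps=[[0,0,0.003,0,0,0],[0,0,0.001,0,0,0],[0,0,0.0005,0,0,0],[0,0,0.0005,0,0,0],[-0.001,0,0,0,0,0]])

```text
time_s: 18.2
position: [0.539, 0.0799, 0.0101]
tool_rot: [-0.029, 1.0, 0.0, -0.001]
ft_force: [-5.0, 0.6, 8.4]
gripper_width: -0.0003
finger_force: 4.4
```

apply_moves(steps=[[-0.002,0,0,0,0,0],[-0.002,0,0,0,0,0],[-0.001,0,0,0,0,0],[0,0,0,0,0,0]])

```text
time_s: 18.7
position: [0.5441, 0.0799, 0.0101]
tool_rot: [-0.029, 1.0, -0.0, -0.001]
ft_force: [-3.6, -0.8, 8.0]
gripper_width: 0.0002
finger_force: 4.1
```

```bash
python3 - <<'E'
from h import *
s=bot.observe(); print(s["position"],s["tool_rot"],s["ft_force"])
p=bot.get_image("side"); cardfit(p,[547,52,1.65])
E
```

```text
[0.5440542  0.07991619 0.01009167] [-2.92507090e-02  9.99571619e-01 -1.41191591e-04 -9.76711042e-04] [-3.59918186 -0.7863338   7.95862473]
cardfit [544.52, 51.26, 1.67] 1.666 cost 34.7 tcp in card 28.6 -2.3
```

apply_moves(steps=[[-0.0003,-0.004,0,0,0,0],[-0.0003,-0.006,0,0,0,0],[-0.0003,-0.007,0,0,0,0],[-0.0003,-0.007,0,0,0,0],[-0.0003,-0.006,0,0,0,0]])

```text
time_s: 19.42
position: [0.5492, 0.0503, 0.0103]
tool_rot: [-0.029, 1.0, 0.0, 0.001]
ft_force: [-0.6, 1.7, 5.9]
gripper_width: -0.0001
finger_force: 2.6
```

```bash
python3 - <<'E'
from h import *
s=bot.observe(); print(s["position"],s["ft_force"])
p=bot.get_image("side"); cardfit(p,[547,22,1.64]);  cardfit(bot.get_image("side"),[546,20,1.65])
E
```

```text
[0.54923328 0.05028434 0.01030137] [-0.58164458  1.71689686  5.86346688]
cardfit [549.22, 22.64, 1.64] 1.638 cost 32.6 tcp in card 27.0 -1.9
cardfit [549.45, 21.15, 1.63] 1.635 cost 40.2 tcp in card 28.5 -1.7
```

apply_moves(steps=[[0,-0.005,0,0,0,0],[0,-0.006,0,0,0,0],[0,-0.006,0,0,0,0],[0,-0.006,0,0,0,0],[0,-0.006,0,0,0,0]])

```text
time_s: 20.25
position: [0.5509, 0.0213, 0.0103]
tool_rot: [-0.029, 1.0, 0.0, 0.001]
ft_force: [-0.4, 2.4, 5.2]
gripper_width: -0.0002
finger_force: 2.6
```

```bash
python3 - <<'E'
from h import *
s=bot.observe(); print(s["position"],s["ft_force"])
p=bot.get_image("side"); cardfit(p,[550,-6,1.64])
a=p["img"][190:340,280:480]; cv2.imwrite("pics/s8c.png",cv2.resize(a,(800,600),interpolation=2))
E
```

```text
[0.55093717 0.02133564 0.01030864] [-0.40136978  2.37351002  5.17923094]
cardfit [550.52, -6.18, 1.64] 1.638 cost 51.5 tcp in card 26.8 -2.3
```

View pics/s8c.png

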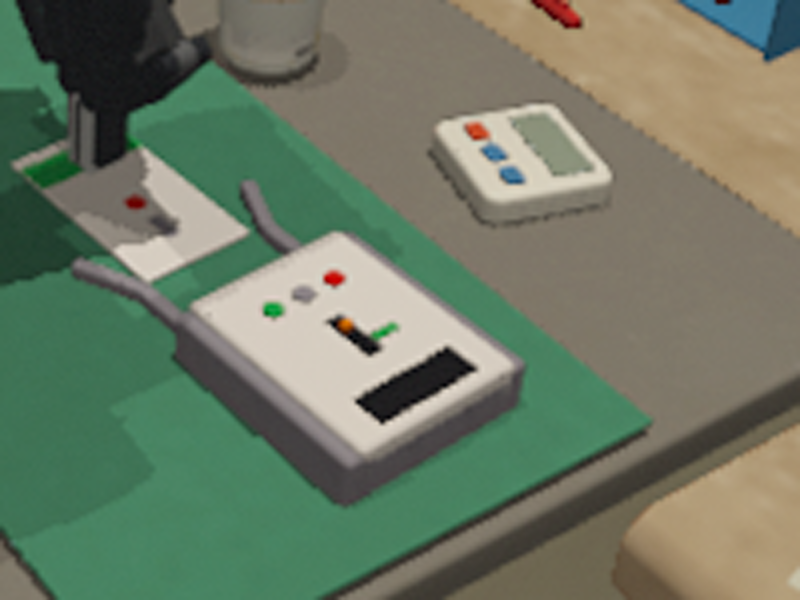

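The card now sits in line between the flares. Its front corners are at crop (250,232) and (150,280), and the contact pip is still at the start. I push straight on.

apply_moves(steps=[[0,-0.005,0,0,0,0],[0,-0.005,0,0,0,0],[0,-0.005,0,0,0,0],[0,-0.005,0,0,0,0],[0,-0.005,0,0,0,0]])

```text
time_s: 20.98
position: [0.5523, -0.0036, 0.0103]
tool_rot: [-0.029, 1.0, 0.0, 0.001]
ft_force: [-0.4, 2.6, 5.1]
gripper_width: -0.0
finger_force: 2.7
```

apply_moves(steps=[[0,-0.005,0,0,0,0],[0,-0.005,0,0,0,0],[0,-0.005,0,0,0,0],[0,-0.005,0,0,0,0],[0,-0.004,0,0,0,0]])

```text
time_s: 21.6
position: [0.5537, -0.0276, 0.0103]
tool_rot: [-0.029, 1.0, 0.0, 0.001]
ft_force: [-1.0, 2.0, 5.0]
gripper_width: -0.0002
finger_force: 2.7
```

```bash
cat > q.py <<'E'
from h import *
s=bot.observe(); print(s["position"],s["ft_force"])
# the reader hides what is inside: fit only the rear part, by masking pixels of the reader as unseen
p=bot.get_image("side"); r=bot.outline_of(p,"card")[0]["region"]; hid=cv2.dilate(bot.outline_of(p,"reader")[0]["region"].astype(np.uint8),np.ones((5,5)))>0
dark=cv2.dilate((p["img"].max(2)<60).astype(np.uint8),np.ones((5,5)))>0
Y=R.from_quat(s["tool_rot"]).as_matrix()[:,1]; v0=np.r_[s["position"][:2]*1000-28*Y[:2],1.635]
def cost(v):
    c,t=np.cos(v[2]),np.sin(v[2]); k=np.array(MODELS["card"][0],float)
    w=np.c_[v[0]+c*k[:,0]-t*k[:,1],v[1]+t*k[:,0]+c*k[:,1],k[:,2]+8]/1000
    m=np.zeros((1680,2240),np.uint8); cv2.fillConvexPoly(m,cv2.convexHull(((proj(p,w)+.5)*4-.5).round().astype(np.int32)),1)
    return abs(cv2.resize(m.astype(np.float32),(560,420),interpolation=cv2.INTER_AREA)-r)[~(dark|hid)].sum()
o=minimize(cost,v0,method="Nelder-Mead",options=dict(initial_simplex=[v0+d for d in([0,0,0],[5,0,0],[0,5,0],[0,0,.06])]))
x=o.x; u=np.array([np.cos(-1.51),np.sin(-1.51)]); f=x[:2]-50*np.array([np.cos(x[2]),np.sin(x[2])])-[556,-96.2]
print("card",x.round(3),"cost",round(o.fun,1),"front in reader",(f@u).round(1),(f@[-u[1],u[0]]).round(1))
t=s["position"][:2]*1000-x[:2]; print("tcp in card",t@[np.cos(x[2]),np.sin(x[2])],"tcp in reader",(s["position"][:2]*1000-[556,-96.2])@u)
E
python3 q.py
```

```text
[ 0.55369176 -0.02761686  0.01030128] [-1.0409372   1.97544188  4.96435952]
card [552.998 -56.817   1.597] cost 9.4 front in reader 10.5 -2.4
tcp in card 29.172566291866037 tcp in reader -68.59667399201209
```

apply_moves(steps=[[0,-0.005,0.0001,0,0,0],[0,-0.005,0,0,0,0],[0,-0.005,0,0,0,0],[0,-0.005,0,0,0,0],[0,-0.004,0,0,0,0]])

```text
time_s: 22.38
position: [0.5551, -0.0515, 0.0102]
tool_rot: [-0.029, 1.0, 0.0, 0.001]
ft_force: [-0.0, 3.7, 6.1]
gripper_width: -0.0
finger_force: 3.0
```

apply_moves(steps=[[0,0,0,0,0,0],[0,0,0.0003,0,0,0],[0,0,0.0003,0,0,0],[0,0,0,0,0,0]])

```text
time_s: 22.88
position: [0.5551, -0.0519, 0.01]
tool_rot: [-0.029, 1.0, -0.0, 0.001]
ft_force: [-2.3, 0.4, 8.5]
gripper_width: -0.0001
finger_force: 4.7
```

```bash
python3 q.py
```

```text
[ 0.55512936 -0.05193622  0.00997603] [-2.25482454  0.36480609  8.5389012 ]
card [558.214 -82.509   1.654] cost 3.2 front in reader 36.5 4.1
tcp in card 30.723154262878076 tcp in reader -44.23489913906811
```

apply_moves(steps=[[0,0,0.0003,0,0,0],[0,0,0.0002,0,0,0],[0,-0.001,0,0,0,0],[0,-0.002,0,0,0,0],[0,-0.002,0,0,0,0]])

```text
time_s: 23.65
position: [0.5557, -0.0559, 0.0098]
tool_rot: [-0.029, 1.0, 0.0, 0.001]
ft_force: [-0.9, 6.2, 12.6]
gripper_width: -0.0001
finger_force: 6.1
```

apply_moves(steps=[[0,-0.0015,0.0001,0,0,0],[0,-0.0015,0,0,0,0],[0,-0.0015,0,0,0,0],[0,-0.0015,0,0,0,0],[0,-0.0015,0,0,0,0]])

```text
time_s: 24.28
position: [0.5561, -0.063, 0.0097]
tool_rot: [-0.029, 1.0, 0.001, 0.001]
ft_force: [-0.6, 7.1, 12.7]
gripper_width: -0.0002
finger_force: 6.5
```

apply_moves(steps=[[0,-0.0015,0,0,0,0],[0,-0.0015,0,0,0,0],[0,-0.0015,0,0,0,0],[0,-0.001,0,0,0,0],[0,0,0,0,0,0]])

```text
time_s: 24.9
position: [0.5564, -0.0686, 0.0098]
tool_rot: [-0.029, 1.0, 0.001, 0.001]
ft_force: [0.2, 6.6, 12.7]
gripper_width: 0.0001
finger_force: 6.5
```

```bash
python3 q.py; python3 - <<'E'
from h import *
p=bot.get_image("side")
a=p["img"][215:315,310:440]; cv2.imwrite("pics/s9c.png",cv2.resize(a,(780,600),interpolation=2))
E
```

```text
[ 0.55642842 -0.06862383  0.00975645] [ 0.17213102  6.64596464 12.72615467]
card [562.403 -97.321   1.654] cost 2.1 front in reader 51.5 7.5
tcp in card 29.09630985557043 tcp in reader -27.499189618580452
```

View pics/s9c.png

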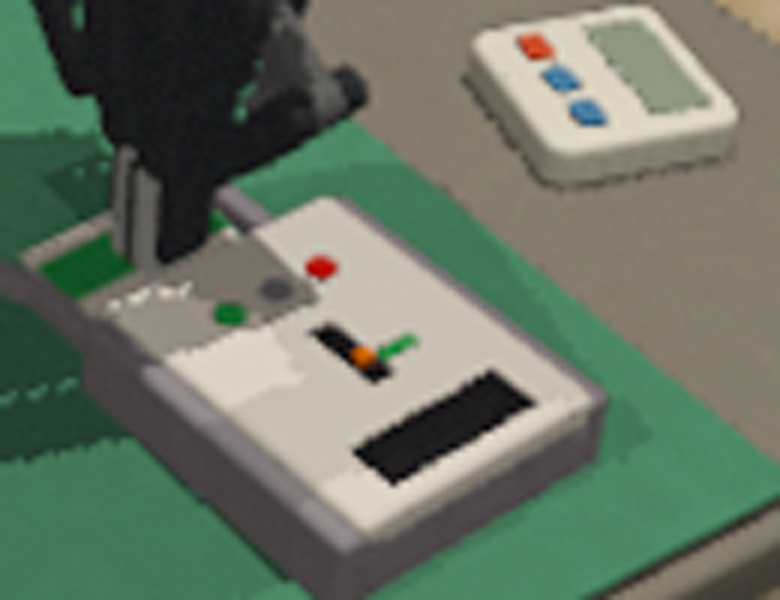

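The orange pip has moved along its slot to crop (363,355), almost beside the green mark at (385,352). A few more slow millimetres will seat it against the end stop, and then I lift off straight up.

apply_moves(steps=[[0,-0.001,0,0,0,0],[0,-0.001,0,0,0,0],[0,-0.001,0,0,0,0],[0,-0.001,0,0,0,0],[0,0,0,0,0,0]])

```text
time_s: 25.72
position: [0.5566, -0.0724, 0.0098]
tool_rot: [-0.029, 1.0, 0.001, 0.001]
ft_force: [-0.7, 8.2, 13.3]
gripper_width: 0.0001
finger_force: 6.6
```

apply_moves(steps=[[0,0,-0.002,0,0,0],[0,0,-0.01,0,0,0],[0,0,-0.04,0,0,0],[0,0.02,-0.05,0,0,0],[0,0.05,-0.03,0,0,0]])

```text
time_s: 26.35
position: [0.5534, -0.0048, 0.1433]
tool_rot: [-0.028, 1.0, -0.001, 0.002]
ft_force: [0.7, 1.2, -0.4]
gripper_width: 0.0
finger_force: 0.0
```

apply_moves(steps=[[0,0.06,0,0,0,0],[0,0.06,0,0,0,0],[0,0.03,0,0,0,0],[0,0,0,0,0,0]])

```text
time_s: 26.85
position: [0.5425, 0.148, 0.1407]
tool_rot: [-0.031, 1.0, -0.0, 0.0]
ft_force: [0.4, 0.2, -0.3]
gripper_width: 0.0002
finger_force: 0.0
```

```bash
python3 - <<'E'
from h import *
p=bot.get_image("side"); s=bot.observe(); print(s["position"],s["ft_force"],s["time_s"])
a=p["img"][215:315,310:440]; cv2.imwrite("pics/s10c.png",cv2.resize(a,(780,600),interpolation=2))
E
python3 q.py
```

```text
[0.54257761 0.14668655 0.14059737] [ 0.18776181 -0.8852943  -0.01072809] 26.9
[0.54257761 0.14668655 0.14059737] [ 0.18776181 -0.8852943  -0.01072809]
card [517.163 136.456   1.615] cost 801.5 front in reader -184.6 -25.5
tcp in card 9.099834775803917 tcp in reader -243.2533402367144
```

View pics/s10c.png

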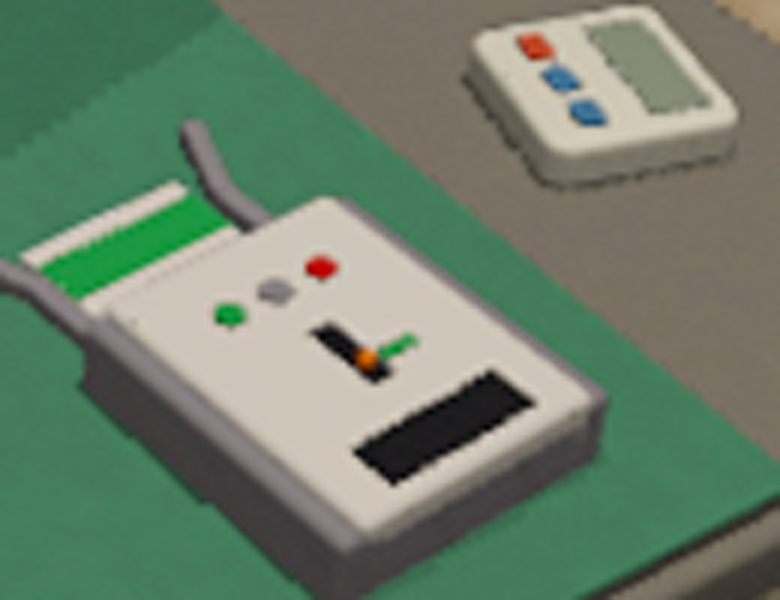

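The fingers are off. The pip at crop (368,357) is in line with the green mark, and only the rear of the card shows. I check the travel in numbers, then hand in.

```bash
python3 - <<'E'
from h import *
p=bot.get_image("side")
def pip(im):
    h=cv2.cvtColor(im,cv2.COLOR_BGR2HSV); m=cv2.inRange(h,(5,150,100),(20,255,255)); m[:262]=0; m[290:]=0; m[:,:355]=0; m[:,385:]=0
    w=im[...,2].astype(float)*(m>0); y,x=np.nonzero(m); return [np.average(x,weights=w[y,x]),np.average(y,weights=w[y,x])]
a,b=onplane(p,[pip(cv2.imread("pics/side0.png")),pip(p["img"])],.034)[:,:2]*1000; print("pip travel mm",np.linalg.norm(a-b))
c=np.array([[20,258],[180,182]])/6+[310,215]-.4
w=onplane(p,c,.0105)[:,:2]*1000; u=np.array([np.cos(-1.51),np.sin(-1.51)]); print("rear edge in reader x",(w-[556,-96.2])@u)
E
```

```text
pip travel mm 10.128747460000435
rear edge in reader x [-46.47533296 -46.35147944]
```

```bash
python3 -c "
from cell import bot
print(bot.job_done())"
```

```text
the job is handed in; nothing more can be done
None
```

The card is in the reader and lying in line with the slot. The orange contact moved about 10 mm by the camera (fully home), the fingers are lifted clear, and the job is handed in; it returned no verdict.

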